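# Shut the desk clock's back and hold the clock in the corner of the clamping plate

## Robot

A 6-joint arm with a two-finger parallel gripper is mounted at the origin on the work surface. World frame = base frame: x ahead of the robot, y to its left, z up, the work surface at z = 0. Lengths are in m, angles in rad, forces in N, time in s.
With the tool pointing down it reaches from about 0.35 to 0.775 m from the base axis. Payload 7.3 kg.
Tool frame: the origin (TCP) lies at the centre of the arm's flange, where the gripper is bolted on; the fingertips stand 178 mm ahead of it and the grasp point (between the pads) lies 159 mm ahead of it (tip_extent is the distance from the TCP to the fingertips, in m); z points along the fingers, y is the line along which they close (so a half turn about z gives the same grasp; the last joint's range is limited). The gripper opens to 92 mm and grips with 3 to 60 N. Pads are 19 mm wide; open, the fingers measure 130 mm over their backs; the gripper's body (75 mm by 190 mm) begins 47 mm behind the grasp point.
Start: joints at [1.151, 0.342, 1.524, -0, 1.275, -0.146], TCP at [0.142, 0.505, 0.405] pointing down, gripper open.
Joint ranges: [-2.53, 2.53], [-0.77, 2.02], [0.04, 2.7], [-1, 4.14], [0.28, 2.66], [-3.11, 3.11]. Speed limits (rad/s): [2.57, 2.57, 3.14, 3.14, 3.14, 3.14].

## Interface

Orientations are given as [roll, pitch, yaw] about the fixed x, y, z axes, in that order (R = Rz(yaw) Ry(pitch) Rx(roll)).
In Python, from cell import * gives the robot as it stands.
- The arm moves only by the tool arm_command, never from a script. Its arguments are lists of equal length, an entry for each row: "xyz": the shift along the world's x, y, z in mm, a list of three; "spin": the turn about the world's z in degrees. In form: {"xyz": [[tx, ty, tz], ...], "spin": [spin, ...]}. A call has 1 to 20 rows; each row shifts and turns the commanded pose from where the row before left it; what a row does not reach is not made up. A row lasts 1/10 s, in which the tool goes at most 50 mm and 8.59 degrees, less where a joint would pass 70% of its speed; a pose out of reach is approached as far as the arm can. A call with a gripper value outside its range is refused whole. "jaw" is the opening, from -1 (shut) to 1 (fully open), set as the call begins (left out, the last holds). The fingers move at their own pace and stop on an object; "squeeze" is the grip in N (left out, the last holds). Time passes only in rows, so rows that do not move let the fingers close. It gives the time, the measured TCP pose, the force, the opening and the grip force at its end, in the units of the state.
- observe(): the state, without advancing time (a new reading comes with each control period).
- read_camera(name): name is "side" or "top"; returns a dict with "img" (384x512x3 uint8, red, green, blue), "depth" (384x512 float32, m along the optical axis (not along the pixel's ray), 0 where there is no reading), "fx", "fy", "cx", "cy" (pixels), "world_from_camera" (4x4, takes a point from camera to world coordinates). Camera axes: x right, y up, looking along -z (the intrinsics and any distortion apply to the point x, -y, -z); pixel columns grow to the right and rows downward; lengths in m; the calibration is good to about 2 mm. A picture is of the moment at which its call begins.
- hand_in(): hands the job in; it is judged then, once.
The state is a dict: "time": time; "qpos": joint angles; "qvel": joint speeds; "joint_efforts": joint torques, N m; "tool_pos": TCP position; "tool_rot": TCP orientation; "contact_force": force on the tool from outside, world axes, zero at the start; "torque": the same for the moment, N m; "opening": finger opening in m; "grip_force": force on a finger pad.
Only numpy, scipy, OpenCV 4.12 (cv2) and the standard library are available. Lean on these libraries where they do the work, as an engineer would, in place of code of your own. Each camera call takes 0.05 s, during which the arm holds its last target. There are 200 camera calls.

## Task

The brass desk clock is to be clamped for engraving: first, while it is still off the clamping plate, push its open back door shut until it snaps home on its catch. Then stand the clock on the plate and press it right into the corner, its closed back flat against the fence on the left and its side flat against the far fence (as seen from the robot), both at once. Finish while holding it firmly pressed against both fences, upright with its base flat on the plate and its door still shut, so that I can do up the clamps; leave the blower, loupe and oil bottle where they are.

Things in the scene. Friction and masses are not known exactly. Their poses are not given: they have to be found in the camera images.
- clock: Brass desk clock, loose on the bench, about 0.7 kg. Case 66 mm wide (x -33..33), 50 deep (y -25..25), 90 tall (z 0..90); with the shut back door it reaches y = 29 mm. Origin: centre of the case's underside. -y: front with white dial; +y: back with the door, facing the robot's left (world +y) within 0.45 rad at the start; +x: side for the far fence.
- clock_door (a joint): Back door's angle, rad: 0 shut and home, 1.7 wide open; starts open, stays where left. Leaf 66 mm wide, 82 tall (clock z 4..86), 4 thick, upright hinge on the clock's -x rear edge; positive swings its free edge out to +y. Pushes under 0.5 N, but in the last 0.15 rad a sprung catch resists with 1 to 2 N, then below 0.07 draws it home. The clock may slide a little.
- clock_hinge (a point): Point on the hinge line of the back door, at half height: clock frame (-33, 25, 45) mm. Axes as the clock's.
- door_edge (a point): Middle of the free upright edge of the back door, on its outer face: 66 mm from the hinge line, 45 mm above the clock's base. Moves with the door; its x axis points from the hinge to the free edge, its y axis out of the door's outer face.
- clock_corner (a point): Bottom corner of the clock that goes into the corner of the fences: clock frame (33, 29, 0) mm, where the +x side meets the outside of the shut door. Axes as the clock's.
- plate: Smooth aluminium clamping plate (friction about 0.25, as the fences), fixed, 180 (x) by 170 (y) by 12 mm, turned up to 0.3 rad; +x away from the robot, +y left. Origin: centre of underside. Two fences stand on it, and facing them two dark screw clamps, backed off, 22 mm high above its top: the near one reaches in to x = -45 (y 13..43 mm), the right-hand one to y = -44 (x 14..44 mm).
- plate_corner (a point): The corner of the fences: the point on the plate's top face (12 mm above the bench) where the planes of the two fence faces cross; plate frame (62, 55, 12) mm. Axes as the plate's.
- fence_far: Steel fence bar across the far side of the plate, 100 mm long (along the plate's y, -50..50 mm), 16 mm thick, 30 mm high above the plate's top; its face towards the robot is at plate x = 62 mm. Origin: centre of its underside.
- fence_left: Steel fence bar along the left side of the plate, 100 mm long (plate x from -43 to 57 mm), 16 mm thick, 30 mm high above the plate's top; its face towards the right is at plate y = 55 mm. Origin: centre of its underside.
- blower: Bystander: red-brown rubber dust blower standing upright, 54 mm across, 88 mm tall. Origin: centre of its underside.
- loupe: Bystander: black watchmaker's eye loupe, 36 mm across, 34 mm tall. Origin: centre of its underside.
- oiler: Bystander: small amber oil bottle with white cap, 28 mm across, 52 mm tall. Origin: centre of its underside.
Things that resemble listed ones, but are neither listed nor needed, are in the scene too. Leave any green or orange look-alike of the clock alone.

How it is judged:
By the outcome, as a careful person would: the job done as asked, in the order asked, and still so for the second after the job is handed in, while the arm keeps its last pose, push and grip.
It also fails if it takes over 64 s, if anything falls off the work surface, if the arm or the gripper's body presses on something with over 40 N, if the wrist force passes 120 N, or if a joint passes its speed limit or range.

## Working session

There is one attempt and no reset: what is moved stays moved. The work goes in short steps, Python scripts to look and compute and a tool call to move; the robot and the scene stay as the last step left them, time stands still between calls to the robot, and variables do not carry over. Pictures are saved under pics/ and viewed, at most 10 in all, crops included, and the job is handed in when it is done.

Besides the shell and the picture viewer there is one more tool, called as a command line: name --pt "numbers of a row" for each row, then --argument value for the rest. arm_command: Moves the arm, as the interface text tells. Its arguments: {"type":"object","properties":{"xyz":{"type":"array","items":{"type":"array","items":{"type":"number"}}},"spin":{"type":"array","items":{"type":"number"}},"jaw":{"type":"number"},"squeeze":{"type":"number"}},"required":["xyz","spin"]}

```bash
ls; mkdir -p pics; python3 - <<'E'
from cell import *
import cv2,numpy as np
print(observe())
for n in("top","side"):
    c=read_camera(n); np.savez(f"pics/{n}0.npz",**c); cv2.imwrite(f"pics/{n}0.png",cv2.resize(c["img"][:,:,::-1],(800,600)))
    print(n,c["fx"],c["fy"],c["cx"],c["cy"],c["world_from_camera"].round(3).tolist(),[k for k in c], (c["depth"]>0).mean())
E
```

```text
pics
{'time': 0.0, 'qpos': array([ 1.15097440e+00,  3.42757048e-01,  1.52505779e+00, -1.23849352e-06,
        1.27538935e+00, -1.46000984e-01]), 'qvel': array([ 0.00070634, -0.00166262,  0.001421  , -0.00200964,  0.00103032,
        0.00111408]), 'joint_efforts': array([-3.27432990e-04, -4.31254399e+01, -2.44220710e+01,  7.16917310e-02,
        5.59974660e-02, -1.02032270e-04]), 'tool_pos': array([0.14188791, 0.50531771, 0.40401269]), 'tool_rot': array([-3.13999810e+00, -2.33277982e-04,  2.86777189e+00]), 'contact_force': array([ 0.80654856, -0.71780293,  0.07588326]), 'torque': array([-0.04173546,  0.03207488, -0.00510655]), 'grip_force': 0.0, 'opening': 0.09204069504849323}
top 498.216761523941 498.216761523941 248.01665768898528 198.05762172249484 [[0.005, 0.992, -0.13, 0.363], [-1.0, 0.004, -0.008, -0.092], [-0.007, 0.13, 0.992, 1.316], [0.0, 0.0, 0.0, 1.0]] ['img', 'depth', 'fx', 'fy', 'cx', 'cy', 'world_from_camera'] 0.9958852132161459
side 385.0029435306664 385.0029435306664 252.8895856733538 197.23363368725424 [[0.666, 0.374, -0.645, -0.09], [-0.746, 0.333, -0.577, -0.628], [-0.002, 0.866, 0.501, 0.539], [0.0, 0.0, 0.0, 1.0]] ['img', 'depth', 'fx', 'fy', 'cx', 'cy', 'world_from_camera'] 0.9961700439453125
```

View pics/top0.png

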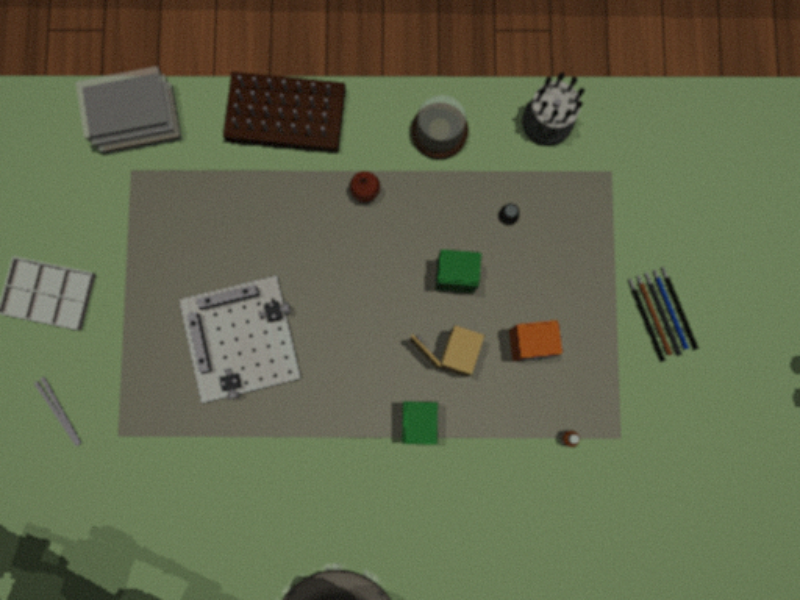

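View pics/side0.png

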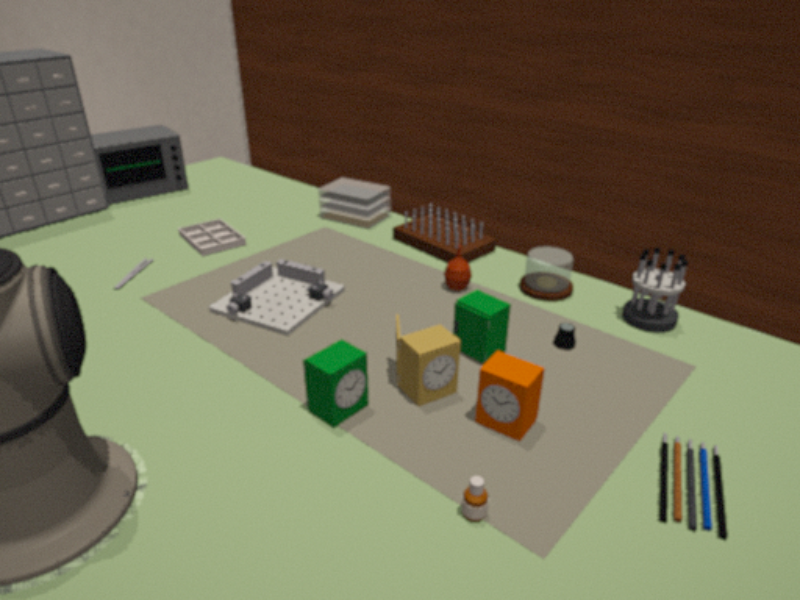

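The top view (800×600) shows the brass clock at (462,350), with its door leaf running from the hinge at about (442,365) to the free edge at (412,337). The plate is at (240,340), fences up and left. Green look-alikes are at (458,270) and (420,422), the orange one at (538,340). The side view agrees: clock at (430,365), plate at (280,295).

```bash
cat > h.py <<'E'
import numpy as np,cv2
from scipy import ndimage
def pts(c):
    d=c["depth"];v,u=np.mgrid[:d.shape[0],:d.shape[1]]
    P=np.stack([(u-c["cx"])/c["fx"]*d,-(v-c["cy"])/c["fy"]*d,-d],-1)
    W=c["world_from_camera"];return P@W[:3,:3].T+W[:3,3]
def plane(c,uv,z):
    uv=np.atleast_2d(uv).astype(float);W=c["world_from_camera"]
    r=np.c_[(uv[:,0]-c["cx"])/c["fx"],-(uv[:,1]-c["cy"])/c["fy"],-np.ones(len(uv))]@W[:3,:3].T
    return W[:3,3]+r*((z-W[2,3])/r[:,2])[:,None]
def proj(c,p):
    W=c["world_from_camera"];q=(np.atleast_2d(p)-W[:3,3])@W[:3,:3]
    return np.c_[c["cx"]+c["fx"]*q[:,0]/-q[:,2],c["cy"]-c["fy"]*q[:,1]/-q[:,2]]
def hsv(c):return cv2.cvtColor(np.ascontiguousarray(c["img"]),cv2.COLOR_RGB2HSV)
def rect(P):
    r=cv2.minAreaRect(P[:,:2].astype(np.float32)*1000);return r,cv2.boxPoints(r).round(1)
E
python3 - <<'E'
from h import *
t=dict(np.load("pics/top0.npz"));s=dict(np.load("pics/side0.npz"))
for n,c in(("top",t),("side",s)):
    H=hsv(c);P=pts(c)
    m=(H[...,0]>14)&(H[...,0]<28)&(H[...,1]>90)
    m&=(abs(P[...,0]-.42)<.12)&(abs(P[...,1]+.12)<.13)
    l,k=ndimage.label(m);print(n,[(l==i).sum() for i in range(1,k+1)][:8], H[233 if n=="side" else 224,275 if n=="side" else 296])
    z=P[...,2][m];print(np.histogram(z,np.arange(0,.12,.01)))
    top=m&(P[...,2]>.08)
    r=rect(P[top]);print(np.median(P[...,2][top]),r)
    for i in range(1,k+1):
        q=P[(l==i)]
        if len(q)>15:print(i,q.mean(0).round(4),rect(q),q[:,2].max())
c=t;H=hsv(c);P=pts(c);B=(P[...,0]>.25)&(P[...,0]<.6)&(P[...,1]>.1)&(P[...,1]<.45)
m=B&(H[...,1]<40)&(H[...,2]>130)
pl=B&(P[...,2]>.007)
print("plate",rect(P[pl]),np.percentile(P[...,2][pl],[10,50]))
f=B&(P[...,2]>.027)
l,k=ndimage.label(f)
for i in range(1,k+1):
    q=P[l==i]
    if len(q)>15:print(len(q),np.median(q[:,2]),rect(q))
E
```

```text
top [np.int64(1), np.int64(1), np.int64(1), np.int64(1), np.int64(1), np.int64(1), np.int64(1), np.int64(1)] [ 20 122 144]
(array([ 35,   6,   5,   7,  14,  12,  16,  19, 388, 184,   0]), array([0.  , 0.01, 0.02, 0.03, 0.04, 0.05, 0.06, 0.07, 0.08, 0.09, 0.1 ,
       0.11]))
0.08901911500074666 (((445.1321716308594, -151.84547424316406), (92.36599731445312, 180.30648803710938), 26.62818717956543), array([[ 363.4,  -92. ],
       [ 444.3, -253.1],
       [ 526.8, -211.7],
       [ 446. ,  -50.6]], dtype=float32))
10 [ 0.4597 -0.1912  0.0839] (((448.5384216308594, -150.13766479492188), (99.98681640625, 180.30648803710938), 26.62818717956543), array([[ 363.4,  -92. ],
       [ 444.3, -253.1],
       [ 533.6, -208.3],
       [ 452.8,  -47.1]], dtype=float32)) 1.3156093290411945
side [np.int64(1320)] [ 11  17 118]
(array([108, 137,  96,  69,  67,  73,  86, 133, 432, 119,   0]), array([0.  , 0.01, 0.02, 0.03, 0.04, 0.05, 0.06, 0.07, 0.08, 0.09, 0.1 ,
       0.11]))
0.08924525288356272 (((467.3435974121094, -171.31509399414062), (112.7547836303711, 68.39768981933594), 71.37773895263672), ar
[... 870 characters left out ...]
4993785984374 (((527.9442749023438, 110.68253326416016), (31.97960662841797, 21.052114486694336), 0.0527450256049633), array([[511.9, 121.2],
       [512. , 100.1],
       [543.9, 100.2],
       [543.9, 121.2]], dtype=float32))
285 0.04089785631374787 (((474.5661315917969, 229.55740356445312), (100.18946075439453, 17.85399627685547), 13.6017427444458), array([[423.8, 226.5],
       [428. , 209.1],
       [525.4, 232.7],
       [521.2, 250. ]], dtype=float32))
144 0.03260446654912674 (((404.36663818359375, 175.5734100341797), (41.21815872192383, 30.45138931274414), 13.358441352844238), array([[380.8, 185.6],
       [387.8, 156. ],
       [427.9, 165.5],
       [420.9, 195.1]], dtype=float32))
```

```bash
python3 - <<'E'
from h import *
t=dict(np.load("pics/top0.npz"));s=dict(np.load("pics/side0.npz"))
for n,c in(("top",t),("side",s)):
    H=hsv(c);P=pts(c)
    m=(H[...,0]>14)&(H[...,0]<28)&(H[...,1]>80)&(abs(P[...,0]-.43)<.13)&(abs(P[...,1]+.17)<.1)&(P[...,2]>.075)&(P[...,2]<.1)
    k=5 if n=="top" else 7
    o=cv2.morphologyEx(m.astype(np.uint8),cv2.MORPH_OPEN,np.ones((k,k)))>0
    uv=np.argwhere(o)[:,::-1]
    q=plane(c,uv,.09);print(n,"case",len(q),q.mean(0).round(4),rect(q),"depth z",np.median(P[o][:,2]))
    d=m&~cv2.dilate(o.astype(np.uint8),np.ones((3,3))).astype(bool)
    l,kk=ndimage.label(d,np.ones((3,3)));i=1+np.argmax(ndimage.sum(d,l,range(1,kk+1)))
    q=plane(c,np.argwhere(l==i)[:,::-1],.086);print("door",len(q),q.mean(0).round(4),rect(q))
    B=(P[...,0]>.36)&(P[...,0]<.6)&(P[...,1]>.11)&(P[...,1]<.28)&(P[...,2]>.037)&(P[...,2]<.05)
    l,kk=ndimage.label(B)
    for i in range(1,kk+1):
        q=plane(c,np.argwhere(l==i)[:,::-1],.042)
        if len(q)>30:print("fence",len(q),rect(q))
    # bystanders height
im=cv2.resize(t["img"][120:300,180:400,::-1],(792,648))[:600];cv2.imwrite("pics/crop0.png",im)
E
```

```text
top case 520 [ 0.4598 -0.2022  0.09  ] (((459.9244384765625, -202.05238342285156), (48.98279571533203, 66.76800537109375), 72.46626281738281), array([[ 420.7, -215.3],
       [ 484.4, -235.5],
       [ 499.1, -188.8],
       [ 435.5, -168.6]], dtype=float32)) depth z 0.08914565305600886
door 54 [ 0.4586 -0.1449  0.086 ] (((458.5630187988281, -144.56619262695312), (64.52635955810547, 6.995559215545654), 46.67546081542969), array([[ 433.9, -165.6],
       [ 439. , -170.4],
       [ 483.2, -123.5],
       [ 478.2, -118.7]], dtype=float32))
fence 241 (((550.2587280273438, 183.9866943359375), (17.215726852416992, 100.04853820800781), 14.50756549835205), array([[529.4, 230.3],
       [554.5, 133.4],
       [571.1, 137.7],
       [546.1, 234.6]], dtype=float32))
fence 241 (((474.38385009765625, 229.15719604492188), (99.52306365966797, 17.27090835571289), 13.847329139709473), array([[424. , 225.6],
       [428.1, 208.9],
       [524.8, 232.7],
       [520.6, 249.5]], dtype=float32))
side case 585 [ 0.4487 -0.2061  0.09  ] (((449.83612060546875, -206.05178833007812), (67.14852905273438, 76.24
[... 181 characters left out ...]
or 30 [ 0.4553 -0.1428  0.086 ] (((452.7830810546875, -145.53793334960938), (79.42304229736328, 3.8679158687591553), 44.28164291381836), array([[ 423. , -171.9],
       [ 425.7, -174.6],
       [ 482.6, -119.2],
       [ 479.9, -116.4]], dtype=float32))
fence 124 (((545.6508178710938, 183.3192138671875), (24.261884689331055, 104.91323852539062), 13.69694709777832), array([[521.4, 231.4],
       [546.3, 129.5],
       [569.9, 135.2],
       [545. , 237.2]], dtype=float32))
fence 124 (((470.8309631347656, 228.98348999023438), (106.09475708007812, 23.03676986694336), 13.669565200805664), array([[416.6, 227.6],
       [422. , 205.3],
       [525.1, 230.3],
       [519.7, 252.7]], dtype=float32))
```

View pics/crop0.png

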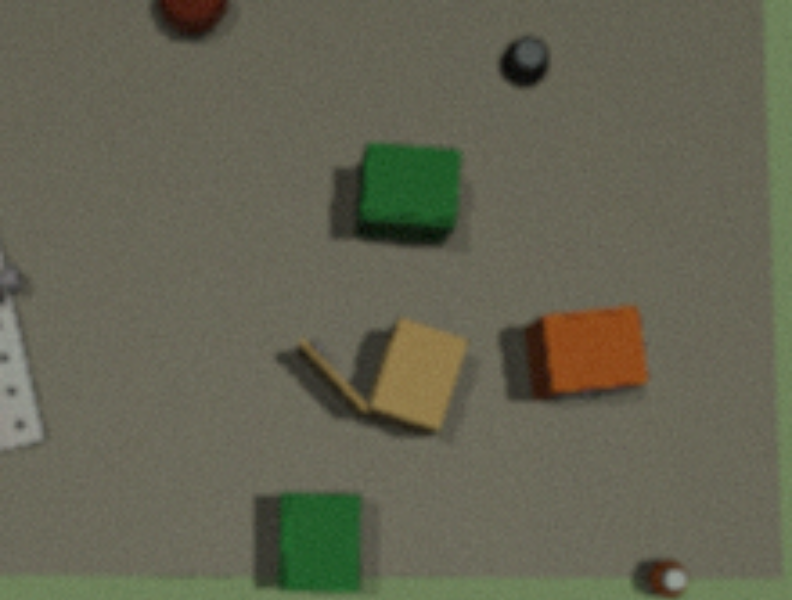

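```bash
python3 - <<'E'
import numpy as np
a=np.radians(-17.6);R=np.array([[np.cos(a),-np.sin(a)],[np.sin(a),np.cos(a)]]);C=np.array([459.9,-202.])
prev=None
for f,r,e in [(1.12,55,25),(1.12,55,4),(1.0,54,0),(.9,53,0),(.8,52,0),(.7,51,0),(.6,50,0),(.5,49,0),(.4,48,0),(.3,48,0),(.22,48,0)]:
    u=np.array([np.cos(f),np.sin(f)]);n=np.array([-u[1],u[0]])
    p=C+R@(np.array([-33,25])+r*u+(4+19*np.cos(f)+9.5*np.sin(f)+e)*n)
    print(f,p.round(1),None if prev is None else (p-prev).round(1));prev=p
print("grip above",C+R@np.array([3,14]))
E
```

```text
1.12 [440.5 -96.7] None
1.12 [ 455.8 -111.2] [ 15.3 -14.4]
1.0 [ 463.3 -116.6] [ 7.6 -5.4]
0.9 [ 467.  -119.3] [ 3.6 -2.7]
0.8 [ 470.4 -122.4] [ 3.5 -3.1]
0.7 [ 473.7 -125.9] [ 3.2 -3.5]
0.6 [ 476.6 -129.8] [ 3.  -3.9]
0.5 [ 479.3 -134. ] [ 2.6 -4.3]
0.4 [ 481.5 -138.7] [ 2.2 -4.6]
0.3 [ 484.2 -143.6] [ 2.7 -4.9]
0.22 [ 486.  -147.8] [ 1.8 -4.3]
grip above [ 466.99275047 -189.56244032]
```

arm_command --pt "45 -20 0" --pt "45 -20 0" --pt "45 -20 0" --pt "45 -20 0" --pt "40 -30 0" --pt "30 -40 0" --pt "0 -50 0" --pt "0 -50 0" --pt "0 -50 0" --pt "0 -50 0" --pt "0 -50 0" --pt "0 -50 0" --pt "0 -50 0" --pt "0 -50 0" --pt "0 -50 0" --pt "0 0 0" --spin '[-1.9,0,0,0,0,0,0,0,0,0,0,0,0,0,0,0]' --jaw -1 --squeeze 15

```text
time: 1.7
tool_pos: [0.3917, -0.0996, 0.4046]
tool_rot: [-3.14, 0.001, 2.827]
contact_force: [0.2, 0.7, 0.1]
opening: 0.0004
grip_force: 0.0
```

arm_command --pt "48 3 0" --pt "0 0 -45" --pt "0 0 -45" --pt "0 0 -45" --pt "0 0 -35" --pt "0 0 -18" --pt "0 0 0" --spin '[0,0,0,0,0,0,0]'

```text
time: 2.4
tool_pos: [0.439, -0.0904, 0.2144]
tool_rot: [3.141, -0.006, 2.835]
contact_force: [-0.7, 1.1, 0.1]
opening: 0.0008
grip_force: 0.0
```

arm_command --pt "8 -7 0" --pt "8 -7 0" --pt "4 -3 0" --pt "4 -3 0" --pt "3.6 -2.7 0" --pt "3.5 -3 0" --pt "3.2 -3.5 0" --pt "3 -3.9 0" --pt "2.6 -4.3 0" --pt "2.2 -4.6 0" --pt "2.7 -4.9 0" --pt "0 0 0" --spin '[0,0,0,0,0,0,0,0,0,0,0,0]'

```text
time: 3.6
tool_pos: [0.4851, -0.1392, 0.2168]
tool_rot: [-3.142, 0.001, 2.834]
contact_force: [-0.1, 1.3, -0.1]
opening: 0.0009
grip_force: 0.0
```

```bash
python3 - <<'E'
from cell import *
import cv2,numpy as np
for n in("top","side"):
    c=read_camera(n); np.savez(f"pics/{n}1.npz",**c); 
    a=c["img"][120:300,180:400] if n=="top" else c["img"][160:300,180:380]
    cv2.imwrite(f"pics/{n}1.png",cv2.resize(np.ascontiguousarray(a[:,:,::-1]),(600,480)))
a=[cv2.imread(f"pics/{n}1.png") for n in("top","side")]
cv2.imwrite("pics/c1.png",cv2.resize(np.hstack(a),(800,320)))
E
```

```text
(no output)
```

View pics/c1.png

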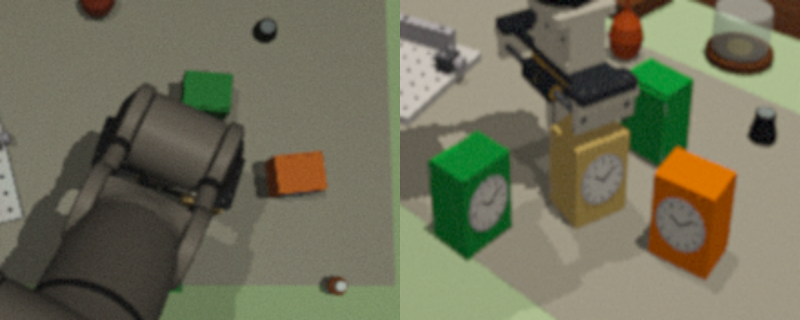

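The arm is over the clock, and the clock hasn't visibly slid. In the side crop it stands at about (590,175), the fingers behind it on the door. I'll push a little further, then back off and look.

arm_command --pt "1 -4 0" --pt "1 -4 0" --pt "0 0 0" --pt "-3 8 0" --pt "0 0 45" --pt "0 0 45" --pt "-45 20 0" --pt "-45 20 0" --pt "-45 20 0" --pt "0 50 0" --pt "0 50 0" --pt "0 50 0" --pt "0 0 0" --spin '[0,0,0,0,0,0,0,0,0,0,0,0,0]'

```text
time: 5.0
tool_pos: [0.3471, 0.0769, 0.3069]
tool_rot: [3.14, -0.0, 2.844]
contact_force: [0.7, -1.1, 0.0]
opening: 0.0003
grip_force: 0.0
```

```bash
cat > m.py <<'E'
from cell import *
from h import *
import sys
tag=sys.argv[1]
for n in("top","side"):
    c=read_camera(n); np.savez(f"pics/{n}{tag}.npz",**c)
    H=hsv(c);P=pts(c)
    m=(H[...,0]>14)&(H[...,0]<28)&(H[...,1]>80)&(abs(P[...,0]-.43)<.13)&(abs(P[...,1]+.17)<.1)&(P[...,2]>.075)&(P[...,2]<.1)
    o=cv2.morphologyEx(m.astype(np.uint8),cv2.MORPH_OPEN,np.ones((5,5)))>0
    q=plane(c,np.argwhere(o)[:,::-1],.09);print(n,"case",len(q),q.mean(0).round(4),rect(q),"z",np.median(P[o][:,2]))
    d=m&~cv2.dilate(o.astype(np.uint8),np.ones((3,3))).astype(bool)
    q=plane(c,np.argwhere(d)[:,::-1],.086);print("door",len(q),rect(q) if len(q) else 0)
print(observe()["tool_pos"])
c=np.load(f"pics/top{tag}.npz");cv2.imwrite(f"pics/crop{tag}.png",cv2.resize(np.ascontiguousarray(c["img"][180:260,230:350,::-1]),(720,480)))
E
python3 m.py 2
```

```text
top case 531 [ 0.4599 -0.2018  0.09  ] (((459.93914794921875, -202.01646423339844), (49.611812591552734, 66.5539779663086), 71.79875183105469), array([[ 420.6, -215.2],
       [ 483.8, -236. ],
       [ 499.3, -188.8],
       [ 436.1, -168.1]], dtype=float32)) z 0.08929857021176213
door 49 (((469.8592529296875, -169.78712463378906), (4.524409294128418, 65.25569152832031), 83.80619049072266), array([[ 437.2, -168.5],
       [ 502.1, -175.6],
       [ 502.5, -171.1],
       [ 437.7, -164. ]], dtype=float32))
side case 597 [ 0.4488 -0.2049  0.09  ] (((451.4368591308594, -202.00607299804688), (75.35478973388672, 75.88374328613281), 70.45050048828125), array([[ 403.1, -224.8],
       [ 474.6, -250.2],
       [ 499.8, -179.2],
       [ 428.3, -153.8]], dtype=float32)) z 0.08899072926266405
door 17 (((497.3799743652344, -182.10821533203125), (23.638036727905273, 10.079557418823242), 66.9742202758789), array([[ 488.1, -191. ],
       [ 497.4, -195. ],
       [ 506.6, -173.2],
       [ 497.4, -169.3]], dtype=float32))
[0.34799976 0.07301222 0.30674035]
```

View pics/crop2.png

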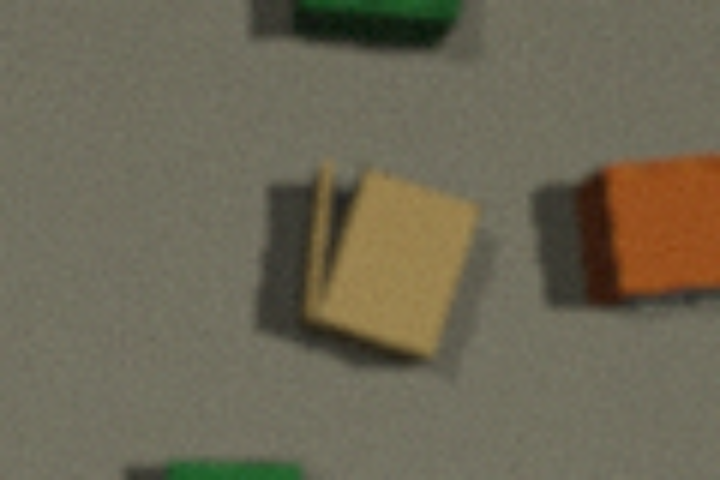

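Door is at about 0.2 rad, with the clock unmoved: case (320–480,170–355) in the crop, leaf from (312,320) to (327,165). Next I straddle both with the open jaw.

arm_command --pt "20 -45 0" --pt "20 -45 0" --pt "20 -45 0" --pt "20 -45 0" --pt "20 -45 0" --pt "16 -43 0" --pt "0 0 0" --pt "0 0 0" --pt "0 0 0" --spin '[-0.7,0,0,0,0,0,0,0,0]' --jaw 1

```text
time: 6.0
tool_pos: [0.4636, -0.1965, 0.3064]
tool_rot: [3.141, -0.002, 2.821]
contact_force: [1.0, 0.4, 0.8]
opening: 0.0682
grip_force: 0.0
```

```bash
python3 -c "
from cell import *
for i in range(3):
    s=observe();print(s['tool_pos'],s['tool_rot'],s['opening']);read_camera('top')"
```

```text
[ 0.46364044 -0.19654533  0.30636322] [ 3.14098499e+00 -1.73458061e-03  2.82087498e+00] 0.06822274587965925
[ 0.46383207 -0.19602596  0.30660852] [ 3.14109679e+00 -1.21922645e-03  2.82193812e+00] 0.07190555370558395
[ 0.46405918 -0.19573418  0.30678639] [ 3.14123653e+00 -7.03399642e-04  2.82276677e+00] 0.0759541357222061
```

arm_command --pt "0 1 0" --pt "0 0 0" --pt "0 0 0" --pt "0 0 -20" --pt "0 0 -20" --pt "0 0 -20" --pt "0 0 -20" --pt "0 0 -12" --pt "0 0 0" --pt "0 0 0" --spin '[0.4,0,0,0,0,0,0,0,0,0]'

```text
time: 7.15
tool_pos: [0.465, -0.1955, 0.2151]
tool_rot: [3.142, 0.0, 2.83]
contact_force: [0.2, 0.9, -0.1]
opening: 0.092
grip_force: 0.0
```

arm_command --pt "0 0 0" --pt "0 0 0" --pt "0 0 0" --pt "0 0 0" --pt "0 0 0" --pt "0 0 0" --pt "0 0 0" --pt "0 0 0" --pt "0 0 0" --pt "0 0 0" --spin '[0,0,0,0,0,0,0,0,0,0]' --jaw -1 --squeeze 15

```text
time: 8.15
tool_pos: [0.4649, -0.196, 0.2151]
tool_rot: [-3.141, 0.001, 2.829]
contact_force: [-1.4, -5.4, 2.5]
opening: 0.0535
grip_force: 15.0
```

Opening 53.5 mm at 15 N means the door is shut home (54 mm across case and door). Next I grip harder, lift and carry.

arm_command --pt "0 0 0" --pt "0 0 0" --pt "0 0 10" --pt "0 0 20" --pt "0 0 30" --pt "0 0 0" --pt "0 30 0" --pt "0 40 0" --pt "0 40 0" --pt "0 40 0" --pt "5 40 0" --pt "5 40 0" --pt "5 40 0" --pt "5 40 0" --pt "5 35 0" --pt "5 25 0" --pt "3 13 0" --pt "0 0 0" --pt "0 0 0" --pt "0 0 0" --spin '[0,0,0,0,0,0,0,2,4,4,4,4,4,4,4,1.6,0,0,0,0]' --squeeze 40

```text
time: 10.15
tool_pos: [0.4975, 0.1865, 0.2741]
tool_rot: [-3.141, -0.002, -2.904]
contact_force: [0.2, 0.3, -7.4]
opening: 0.0532
grip_force: 40.0
```

```bash
python3 - <<'E'
from cell import *
import cv2,numpy as np
for n in("top","side"):
    c=read_camera(n); np.savez(f"pics/{n}3.npz",**c)
    a=c["img"][140:280,90:290] if n=="top" else c["img"][120:260,110:310]
    cv2.imwrite(f"pics/{n}3.png",cv2.resize(np.ascontiguousarray(a[:,:,::-1]),(400,280)))
cv2.imwrite("pics/c3.png",np.vstack([cv2.imread(f"pics/{n}3.png") for n in("top","side")]))
s=observe();print(s["tool_pos"],s["tool_rot"],s["contact_force"],s["torque"],s["opening"],s["qpos"])
E
```

```text
[0.49766883 0.18653151 0.27458174] [-3.14157759e+00 -6.30042508e-04 -2.90388353e+00] [-5.28172817e-02 -1.50209503e-03 -7.02449156e+00] [ 0.05681064 -0.01732043  0.02093379] 0.05334966624411276 [ 2.14362495e-01  4.94078096e-01  1.68084555e+00 -3.61521486e-05
  9.67298526e-01 -1.59412243e+00]
```

View pics/c3.png

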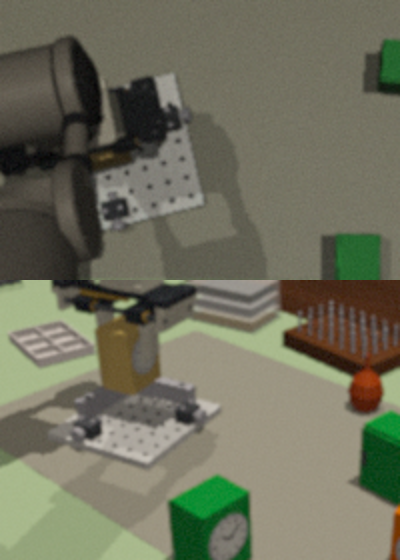

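The clock hangs upright over the plate between the fences and the clamps (side crop, at (128,355)). Lowering until contact.

arm_command --pt "0 0 -15" --pt "0 0 -15" --pt "0 0 -10" --pt "0 0 -4" --pt "0 0 0" --pt "0 0 0" --pt "0 0 -1" --pt "0 0 0" --spin '[0,0,0,0,0,0,0,0]'

```text
time: 11.05
tool_pos: [0.4978, 0.1876, 0.2301]
tool_rot: [3.141, 0.001, -2.902]
contact_force: [-0.4, -0.5, -7.8]
opening: 0.053
grip_force: 40.0
```

arm_command --pt "0 0 -1" --pt "0 0 0" --pt "0 0 0" --spin '[0,0,0]'

```text
time: 11.35
tool_pos: [0.4977, 0.1876, 0.2288]
tool_rot: [3.142, 0.0, -2.902]
contact_force: [0.0, -0.5, -7.5]
opening: 0.053
grip_force: 40.0
```

arm_command --pt "0 0 -1" --pt "0 0 0" --pt "0 0 0" --spin '[0,0,0]'

```text
time: 11.65
tool_pos: [0.4977, 0.1875, 0.2277]
tool_rot: [3.142, -0.0, -2.902]
contact_force: [-1.0, -0.5, -6.8]
opening: 0.053
grip_force: 40.0
```

arm_command --pt "0 0 -0.5" --pt "0 0 0" --pt "0 0 0" --spin '[0,0,0]'

```text
time: 11.95
tool_pos: [0.4977, 0.1876, 0.2272]
tool_rot: [3.142, 0.0, -2.902]
contact_force: [-0.6, 0.3, -7.0]
opening: 0.0531
grip_force: 40.0
```

arm_command --pt "0 0 -0.5" --pt "0 0 0" --pt "0 0 0" --spin '[0,0,0]'

```text
time: 12.25
tool_pos: [0.4977, 0.1876, 0.2271]
tool_rot: [3.142, 0.0, -2.902]
contact_force: [-2.1, -0.8, -0.7]
opening: 0.0534
grip_force: 40.0
```

arm_command --pt "0 0 -0.5" --pt "0 0 0" --pt "0 0 0" --spin '[0,0,0]'

```text
time: 12.55
tool_pos: [0.4977, 0.1875, 0.2271]
tool_rot: [3.142, 0.001, -2.902]
contact_force: [-3.6, -1.6, 5.8]
opening: 0.0532
grip_force: 40.0
```

Base is on the plate. Now slide left to the fence.

arm_command --pt "-0.7 2.9 0.2" --pt "-0.7 2.9 0" --pt "-0.7 2.9 0" --pt "-0.2 1 0" --pt "0 0 0" --pt "0 0 0" --spin '[0,0,0,0,0,0]'

```text
time: 13.15
tool_pos: [0.496, 0.1976, 0.2271]
tool_rot: [3.142, 0.002, -2.902]
contact_force: [1.0, -2.0, 6.3]
opening: 0.0531
grip_force: 40.0
```

arm_command --pt "-0.2 1 0" --pt "0 0 0" --pt "0 0 0" --spin '[0,0,0]'

```text
time: 13.45
tool_pos: [0.4958, 0.1984, 0.2271]
tool_rot: [-3.141, 0.002, -2.902]
contact_force: [0.7, -4.2, 5.8]
opening: 0.0532
grip_force: 40.0
```

arm_command --pt "-0.2 1 0" --pt "0 0 0" --pt "0 0 0" --spin '[0,0,0]'

```text
time: 13.75
tool_pos: [0.4956, 0.1994, 0.2271]
tool_rot: [-3.141, 0.002, -2.902]
contact_force: [0.8, -4.4, 6.1]
opening: 0.0533
grip_force: 40.0
```

arm_command --pt "-0.2 1 0" --pt "0 0 0" --pt "0 0 0" --spin '[0,0,0]'

```text
time: 14.05
tool_pos: [0.4954, 0.2004, 0.2271]
tool_rot: [-3.141, 0.002, -2.902]
contact_force: [0.3, -1.8, 5.1]
opening: 0.053
grip_force: 40.0
```

arm_command --pt "-0.2 0.8 0" --pt "0 0 0" --pt "0 0 0" --spin '[0,0,0]'

```text
time: 14.35
tool_pos: [0.4953, 0.201, 0.2271]
tool_rot: [-3.141, 0.002, -2.902]
contact_force: [0.4, -5.4, 7.1]
opening: 0.0531
grip_force: 40.0
```

arm_command --pt "2.9 0.7 0" --pt "2.9 0.7 0" --pt "1.9 0.5 0" --pt "1 0.2 0" --pt "0 0 0" --pt "0 0 0" --spin '[0,0,0,0,0,0]'

```text
time: 14.95
tool_pos: [0.5029, 0.203, 0.2271]
tool_rot: [-3.141, -0.001, -2.901]
contact_force: [-4.7, -6.5, 10.2]
opening: 0.0534
grip_force: 40.0
```

arm_command --pt "1 0.2 0" --pt "1 0.2 0" --pt "0 0 0" --pt "0 0 0" --spin '[0,0,0,0]'

```text
time: 15.35
tool_pos: [0.5048, 0.2034, 0.2271]
tool_rot: [-3.141, -0.001, -2.901]
contact_force: [-5.0, -5.2, 10.6]
opening: 0.0534
grip_force: 40.0
```

arm_command --pt "1 0.2 0" --pt "0 0 0" --pt "0 0 0" --spin '[0,0,0]'

```text
time: 15.65
tool_pos: [0.5058, 0.2037, 0.2271]
tool_rot: [-3.141, -0.001, -2.901]
contact_force: [-5.1, -5.3, 10.6]
opening: 0.0533
grip_force: 40.0
```

arm_command --pt "-0.2 0.8 0" --pt "0 0 0" --pt "0 0 0" --spin '[0,0,0]'

```text
time: 15.95
tool_pos: [0.5058, 0.2039, 0.2271]
tool_rot: [-3.14, -0.001, -2.901]
contact_force: [-4.0, -8.6, 11.6]
opening: 0.053
grip_force: 40.0
```

```bash
cat > st.py <<'E'
from cell import *
import numpy as np
s=observe();c,q=np.cos(.239),np.sin(.239);R=np.array([[c,q],[-q,c]])
print(s["time"],"grip in plate corner frame",(R@(s["tool_pos"][:2]*1000-[530,235.3])).round(2),s["tool_pos"][2],"F plate",(R@s["contact_force"][:2]).round(1),s["contact_force"][2].round(1),"T plate",(R@s["torque"][:2]).round(2),s["torque"][2].round(2),s["tool_rot"].round(4),s["opening"])
E
python3 st.py
```

```text
15.95 grip in plate corner frame [-30.93 -24.76] 0.22708775573695988 F plate [-6.  -7.4] 11.6 T plate [-1.24  0.97] 0.25 [-3.1398e+00 -1.4000e-03 -2.9011e+00] 0.052997201449616727
```

arm_command --pt "1 0.2 0.2" --pt "0 0 0" --pt "0 0 0" --spin '[0,0,0]'

```text
time: 16.25
tool_pos: [0.5066, 0.2041, 0.2271]
tool_rot: [-3.14, -0.002, -2.901]
contact_force: [-4.7, -8.3, 9.5]
opening: 0.0529
grip_force: 40.0
```

arm_command --pt "1 0.2 0.2" --pt "0 0 0" --pt "0 0 0" --spin '[0,0,0]'

```text
time: 16.55
tool_pos: [0.5075, 0.2044, 0.2271]
tool_rot: [-3.14, -0.003, -2.901]
contact_force: [-3.9, -7.8, 8.6]
opening: 0.053
grip_force: 40.0
```

```bash
python3 st.py
```

```text
16.55 grip in plate corner frame [-29.16 -24.74] 0.22711441653738965 F plate [-5.6 -6.6] 8.6 T plate [-1.09  1.02] 0.28 [-3.140e+00 -2.500e-03 -2.901e+00] 0.052978062153643445
```

arm_command --pt "1 0.2 0" --pt "0 0 0" --pt "0 0 0" --spin '[0,0,0]'

```text
time: 16.85
tool_pos: [0.5083, 0.2046, 0.2271]
tool_rot: [-3.14, -0.003, -2.901]
contact_force: [-7.0, -8.7, 10.5]
opening: 0.0532
grip_force: 40.0
```

arm_command --pt "1 0.2 0" --pt "0 0 0" --pt "0 0 0" --spin '[0,0,0]'

```text
time: 17.15
tool_pos: [0.5087, 0.2046, 0.2271]
tool_rot: [-3.14, -0.005, -2.901]
contact_force: [-9.3, -9.8, 12.7]
opening: 0.053
grip_force: 40.0
```

arm_command --pt "1 0.2 0" --pt "0 0 0" --pt "0 0 0" --spin '[0,0,0]'

```text
time: 17.45
tool_pos: [0.5091, 0.2047, 0.2271]
tool_rot: [-3.14, -0.007, -2.901]
contact_force: [-14.0, -10.7, 16.1]
opening: 0.0533
grip_force: 39.9
```

```bash
python3 st.py
```

```text
17.45 grip in plate corner frame [-27.58 -24.75] 0.2271277545765697 F plate [-16.1  -7.1] 16.1 T plate [-1.21  2.02] 0.09 [-3.14   -0.0074 -2.9012] 0.053291947014837165
```

Both fences are in contact. Raising the leftward press, then checking.

arm_command --pt "-0.2 0.8 0" --pt "0 0 0" --pt "-0.2 0.8 0" --pt "0 0 0" --pt "0 0 0" --pt "0 0 0" --spin '[0,0,0,0,0,0]'

```text
time: 18.05
tool_pos: [0.509, 0.2052, 0.2272]
tool_rot: [-3.138, -0.008, -2.901]
contact_force: [-10.6, -18.4, 16.8]
opening: 0.053
grip_force: 39.9
```

```bash
python3 st.py; python3 - <<'E'
from cell import *
import cv2,numpy as np
from h import *
for n in("top","side"):
    c=read_camera(n); np.savez(f"pics/{n}4.npz",**c)
    a=c["img"][170:250,100:220] if n=="top" else c["img"][130:220,120:240]
    cv2.imwrite(f"pics/{n}4.png",cv2.resize(np.ascontiguousarray(a[:,:,::-1]),(450,300),interpolation=cv2.INTER_CUBIC))
cv2.imwrite("pics/c4.png",np.vstack([cv2.imread(f"pics/{n}4.png") for n in("top","side")]))
E
python3 st.py
```

```text
18.05 grip in plate corner frame [-27.52 -24.27] 0.22716391349206475 F plate [-14.7 -15.4] 16.8 T plate [-2.31  2.12] 0.11 [-3.138  -0.0075 -2.9012] 0.053012702356956806
18.15 grip in plate corner frame [-27.52 -24.26] 0.22717682634686182 F plate [-14.6 -14.6] 15.5 T plate [-2.36  2.17] 0.15 [-3.138  -0.0075 -2.9012] 0.053438927778130835
```

View pics/c4.png

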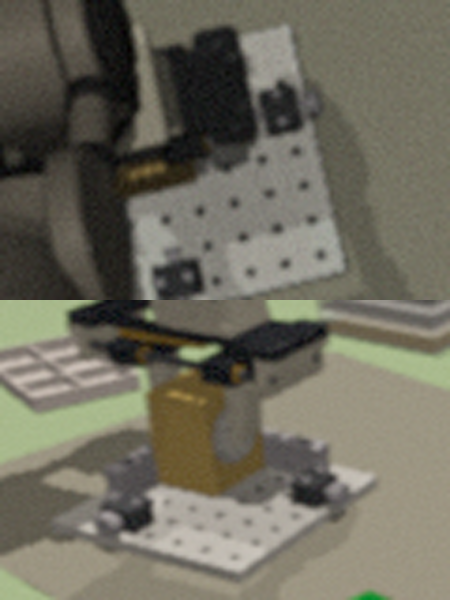

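The clock stands in the corner, back on the left fence and side on the far fence, with the clamps clear (side crop, clock at (205,435)). The tool leans 0.4° under the push, so I'll ease the far push a little and add some downforce to keep the base flat.

arm_command --pt "-0.6 -0.1 0" --pt "0 0 -0.6" --pt "0 0 0" --pt "-0.4 -0.1 0" --pt "0 0 0" --pt "0 0 0" --pt "0 0 0" --spin '[0,0,0,0,0,0,0]'

```text
time: 18.85
tool_pos: [0.5086, 0.2051, 0.2271]
tool_rot: [-3.138, -0.005, -2.901]
contact_force: [-9.1, -17.1, 17.6]
opening: 0.053
grip_force: 40.0
```

```bash
python3 st.py
```

```text
18.85 grip in plate corner frame [-27.95 -24.26] 0.22712025480302012 F plate [-12.9 -14.5] 17.6 T plate [-2.22  2.08] 0.15 [-3.138  -0.0053 -2.9011] 0.053041680934809377
```

```bash
python3 -c "
from cell import *
print(hand_in())"
```

```text
the job is handed in; nothing more can be done
None
```

The job is handed in: the clock's back door is shut, and it stands upright in the corner, held against both fences at about 13–15 N each; I got no verdict back, and didn't touch the blower, loupe or oil bottle.

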